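# Shift the dish stage through its L-shaped gate to the viewing position

## Task

Push the red knob of the inspection stage with your fingertips along its L-shaped slot: first along the long leg to the corner, then sideways along the short leg right to the end by the green mark, so that the petri dish comes to rest under the magnifier. Only push the knob from its sides; do not pinch it or pull it up. Leave the vial, the tally counter and the tape roll beside the stage where they are, and finish clear of everything.

Things in the scene. Friction and masses are not known exactly. Their poses are not given: they have to be found in the camera images.
- stage: Fixed grey base, 10 mm thick, covering x -45 to 280, y -65 to 135 mm of its frame, with a raised aluminium gate plate (x -35 to 95, y -45 to 90 mm, top 28 mm above the table) that has an L-shaped slot, a green mark past its end. Origin: on the table below the slot's home end; x along the long leg (roughly away from the robot), y along the short leg (to the left), z up.
- slot_home (a point): Home end of the slot's long leg (centre of the pin there), on the gate plate's top face, 28 mm above the table.
- slot_corner (a point): Corner of the slot (centre of the pin there), on the gate plate's top face: 60 mm from slot_home along the stage's x.
- slot_end (a point): Locked end of the slot's short leg (centre of the pin there), on the gate plate's top face: 45 mm from slot_corner along the stage's y.
- knob_mid (a point): Centre of the red four-lobed knob: 36 mm across opposite lobes, which are 16 mm wide and point along the stage's x and y, from 33 to 65 mm above the table (5 to 37 above the gate plate), this point at 49. It slides level with the dish and does not turn; about 2 to 3 N moves it and it stays where left. Its 10 mm pin runs in the 14 mm wide slot.
- lobe_near: Lobe of the knob that points to the stage's -x (towards the robot); its outer face is 18 mm from the knob's axis. Body origin: on the table below the knob's axis.
- lobe_far: Lobe of the knob that points to the stage's +x; outer face 18 mm from the knob's axis. Body origin as lobe_near.
- lobe_left: Lobe of the knob that points to the stage's +y; outer face 18 mm from the knob's axis. Body origin as lobe_near.
- lobe_right: Lobe of the knob that points to the stage's -y; outer face 18 mm from the knob's axis. Body origin as lobe_near.
- along (a joint): Travel of knob and dish along the stage's x (m): 0 at the slot's home end, 0.060 (at most about 0.062) at the corner; starts between 0 and 0.020.
- across (a joint): Travel of knob and dish along the stage's y (m): 0 in the long leg (play 0.002 either way), 0.045 (at most about 0.047) at the locked end.
- knob_lift (a joint): Height by which the sprung knob is pulled up (m): 0 at rest, at most 0.008; a spring of 8 N and more holds it down.
- dish_mid (a point): Centre of the clear petri dish (93 mm across, 14 mm high) on its round black carrier, 28 mm above the table; it moves with the knob, 165 mm beyond it along the stage's x.
- view (a point): Centre of the fixed magnifier's lens, 84 mm above the table, at x 225, y 45 mm of the stage; black ring 88 mm across, top 89 mm above the table; steel post 92 mm tall at x 225, y 122 mm. The dish is straight below it when the knob is at slot_end.
- blue_vial: Loose glass vial with a blue cap, 20 mm across, 53 mm tall, standing on the table beside the stage; leave it. Origin: centre of its underside.
- tally: Loose chrome tally counter with a finger ring, 42 x 67 x 28 mm, on the table beside the stage; leave it. Origin: centre of its underside.
- tape: Loose small roll of white label tape, 56 mm across, 12 mm high, flat on the table beside the stage; leave it. Origin: centre of its underside.

How it is judged:
By the outcome, as a careful person would: the job done as asked, in the order asked, and still so for the second after the job is handed in, with the robot touching nothing.
It also fails if it takes over 48 s, if anything falls off the work surface, if the arm or the gripper's body presses on something with over 40 N, if the wrist force passes 120 N, or if a joint passes its speed limit or range.

## Robot

A 6-joint arm with a two-finger parallel gripper is mounted at the origin on a cart in front of the work surface, level with it; the furniture and walls round the work are solid. World frame = base frame: x ahead of the robot, y to its left, z up, the work surface at z = 0. Lengths are in mm, angles in rad, forces in N, time in s.
With the tool pointing down it reaches from about 325 to 850 mm from the base axis. Payload 4.4 kg.
Tool frame: the origin (TCP) lies at the very end of the fingers, on their centre line; the grasp point (between the pads) lies 19 mm behind it; z points along the fingers, y is the direction in which the jaws open and shut (so a half turn about z gives the same grasp; the last joint's range is limited). The gripper opens to 94 mm and grips with 3 to 60 N. Pads are 16 mm wide; open, the fingers measure 119 mm over their backs; the gripper's body (75 mm by 177 mm) begins 78 mm behind the grasp point.
Start: joints at [-1.494, 0.207, 1.542, -0, 1.393, -0.15], TCP at [129.842, -560.15, 205.447] pointing down, gripper open.
Joint ranges: [-2.73, 2.73], [-0.86, 2.22], [0.23, 2.46], [-1.11, 4.25], [0.08, 2.63], [-2.82, 2.82]. Speed limits (rad/s): [2.79, 2.79, 3.14, 3.14, 3.14, 3.14].

## Interface

Orientations are given as a 3x3 rotation matrix whose columns are the frame's x, y, z axes.
In Python, from bench import env, vision gives the robot as it stands.
- The arm moves only by the shell command python3 -m inch 'ROWS' [FORCE]. ROWS is JSON, a list that holds one entry, the list of rows, each a list of 5 numbers: the shift along the tool's x, y, z in m, then the turn about the tool's z in rad, then the opening, from 0 (shut) to 1 (fully open). A call has 1 to 8 rows; each row is the pose to reach, as a shift and turn from the pose commanded when the call began, along the tool's axes at that moment; what a row does not reach only later rows make up. A row lasts 1/10 s, in which the tool goes at most 50 mm and 8.59 degrees, less where a joint would pass 70% of its speed; a pose out of reach is approached as far as the arm can. A call with a gripper value outside its range is refused whole. The fingers move at their own pace and stop on an object; FORCE is the grip in N (left out, the last holds). Time passes only in rows, so rows that repeat a pose let the fingers close. It gives the time, the measured TCP pose, the force and the opening at its end, in the units of the state.
- env.get_state(): the state, without advancing time (a new reading comes with each control period).
- vision.read_camera(name): name is "scene" or "top" or "wrist"; returns a dict with "image" (384x512x3 uint8, red, green, blue), "depth" (384x512 float32, mm along the optical axis (not along the pixel's ray), 0 where there is no reading), "fx", "fy", "cx", "cy" (pixels), "k1" (the pictures are not rectified: a ray, as slopes to the right and down, at radius r is drawn at 1 + k1 r^2 times it, then the intrinsics apply), "world_to_cam" (4x4, takes a point from world to camera coordinates). Camera axes: x right, y up, looking along -z (the intrinsics and any distortion apply to the point x, -y, -z); pixel columns grow to the right and rows downward; lengths in mm; the calibration is good to about 2 mm. A picture is of the moment at which its call begins.
- env.finish_job(): hands the job in, once; it reports no verdict.
The state is a dict: "time": time; "joint_positions": joint angles; "dq": joint speeds; "joint_efforts": joint torques, N m; "eef_pos": TCP position; "orientation": TCP orientation; "wrist_force": force on the tool from outside, world axes, zero at the start; "wrist_torque": the same for the moment, N m; "grip_width": finger opening in mm.
Only numpy, scipy, OpenCV 4.12 (cv2) and the standard library are available. Lean on these libraries where they do the work, as an engineer would, in place of code of your own. Each camera call takes 0.05 s, during which the arm holds its last target. There are 200 camera calls.

## Working session

There is one attempt and no reset: what is moved stays moved. The work goes in short steps, Python scripts to look and compute and a shell command to move; the robot and the scene stay as the last step left them, time stands still between calls to the robot, and variables do not carry over. Pictures are saved under pics/ and viewed, about 8 in all and at most 12, crops included, and the job is handed in when it is done.

```bash
mkdir -p pics; cat > h.py <<'E'
import numpy as np, cv2
from bench import env, vision
def snap(n,f):
    c=vision.read_camera(n); cv2.imwrite(f'pics/{f}.png',c['image'][:,:,::-1]); np.save(f'pics/{f}.npy',c,allow_pickle=True); return c
def load(f): return np.load(f'pics/{f}.npy',allow_pickle=True).item()
def ray(c,u,v):
    d=np.array([(u-c['cx'])/c['fx'],(v-c['cy'])/c['fy']]); s=d.copy()
    for _ in range(20): s=d/(1+c['k1']*(s@s))
    T=np.linalg.inv(np.array(c['world_to_cam'])); return T[:3,3],T[:3,:3]@np.array([s[0],-s[1],-1])
def plane(c,u,v,z):
    o,r=ray(c,u,v); return o+r*(z-o[2])/r[2]
def px(c,p):
    q=np.array(c['world_to_cam'])@np.append(p,1); s=np.array([q[0],-q[1]])/-q[2]; s=s*(1+c['k1']*(s@s))
    return s[0]*c['fx']+c['cx'],s[1]*c['fy']+c['cy']
E
python3 - <<'E'
from h import *
s=env.get_state(); print(s['time'],s['eef_pos'],s['orientation'],s['grip_width'],s['wrist_force'])
a=snap('top','t0'); b=snap('scene','s0')
for c in(a,b): print(c['fx'],c['k1'],np.linalg.inv(c['world_to_cam'])[:3,3])
E
```

```text
0.0 [ 129.77392749 -559.35026045  204.29461547] [[ 9.74160749e-01  2.25855690e-01 -2.05113293e-04]
 [ 2.25855578e-01 -9.74158236e-01  2.23364910e-03]
 [ 3.04669554e-04 -2.22225926e-03 -9.99997484e-01]] 94.09414209623371 [ 0.4671568 -0.0158617  0.761723 ]
492.33613159649786 -0.12156438621963932 [ 430.5237043    57.0038239  1242.77408819]
470.8793004185954 0.011603795518027293 [221.37416633 818.77782172 757.8685633 ]
```

View pics/t0.png

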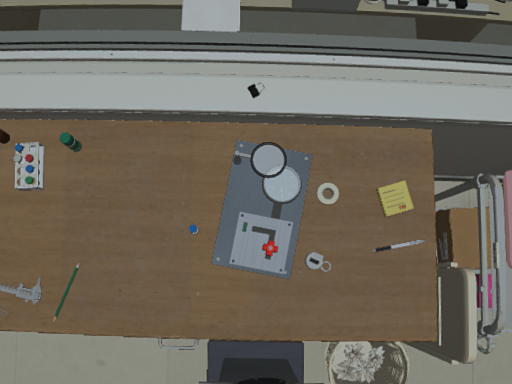

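View pics/s0.png

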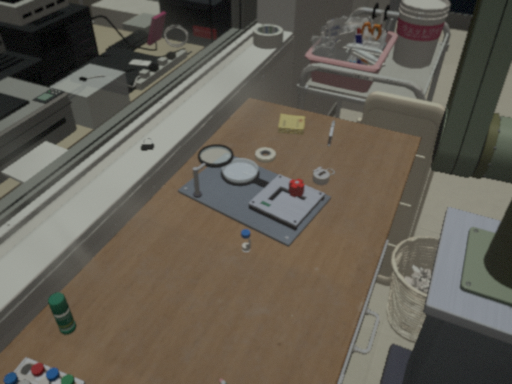

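The top view shows the grey base with corners at about (236,141), (312,156), (290,278) and (213,264). The red knob is at (270,248), the slot corner near (273,232), the green mark at (245,227), the vial at (194,229), the tally at (316,261) and the tape at (328,193). The scene view agrees with this.

```bash
python3 - <<'E'
from h import *
c=load('t0'); im=c['image'].astype(int); R,G,B=im[...,0],im[...,1],im[...,2]
def big(m):
    n,l,s,ce=cv2.connectedComponentsWithStats(m.astype(np.uint8)); i=1+np.argmax(s[1:,4]); return l==i,ce[i],s[i]
roi=np.zeros(R.shape,bool); roi[130:290,200:318]=1
base,_,st=big(roi&(B>R-2)&(R+G+B>120)); print(st)
k=np.argwhere(base)
# undistorted metric points at z=10
pts=np.array([plane(c,u,v,10)[:2] for v,u in k],np.float32)
rc=cv2.minAreaRect(pts); bx=cv2.boxPoints(rc); print(rc,bx)
m,ce,st=big(roi&(R>150)&(G<80)&(B<80)); print('knob',ce,st,plane(c,*ce,65))
m,ce,st=big(roi&(G>R+20)&(G>B+10)); print('green',ce,st,plane(c,*ce,28))
# edges sharpened crop
cv2.imwrite('pics/t0c.png',cv2.resize(c['image'][130:290,180:350,::-1],None,fx=3.6,fy=3.6,interpolation=cv2.INTER_CUBIC))
c=load('s0'); im=c['image'].astype(int); R,G,B=im[...,0],im[...,1],im[...,2]
roi=np.zeros(R.shape,bool); roi[160:220,260:330]=1
m,ce,st=big(roi&(R>120)&(G<70)&(B<80)); print('knob s',ce,st)
E
```

```text
[ 212  140  101  139 9744]
((595.6417846679688, 8.5726318359375), (198.54629516601562, 331.587158203125), 80.03761291503906) [[ 415.1737    -60.521065]
 [ 741.761    -117.88619 ]
 [ 776.10986    77.66633 ]
 [ 449.52258   135.03146 ]]
knob [269.96190476 247.46666667] [263 241  15  14 105] [488.88535188  -8.20384531  65.        ]
green [244.44444444 226.14814815] [243 222   4   9  27] [542.00677378  53.80398997  28.        ]
knob s [296.796875 183.390625] [290 179  14   9  64]
```

View pics/t0c.png

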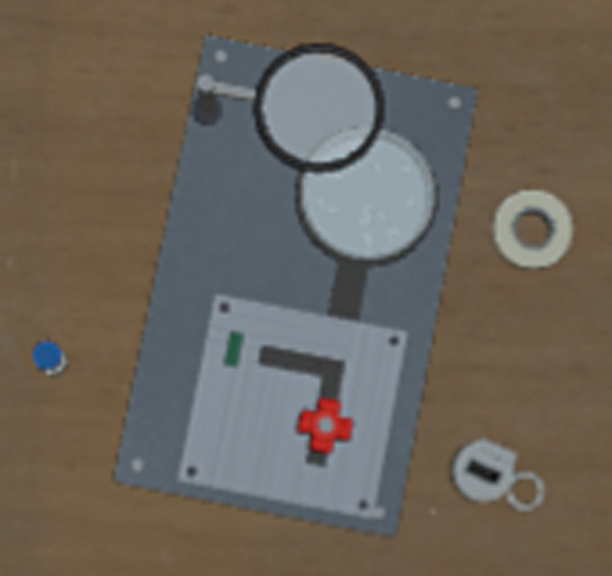

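The stage pose comes out consistent: yaw about -10°, knob about 17 mm along the slot. Before the transit I'll check the height of what lies along the path, and work out the shifts.

```bash
python3 - <<'E'
from h import *
c=load('t0'); d=c['depth']; s=env.get_state(); p0=s['eef_pos']; R=np.array(s['orientation'])
P=np.zeros(d.shape+(3,))
for v in range(0,384,2):
  for u in range(0,512,2):
    o,r=ray(c,u,v); P[v,u]=o+r*d[v,u]
P=P[::2,::2].reshape(-1,3); P=P[d[::2,::2].ravel()>0]
t=np.array([447,-1,205.]); 
for f in np.linspace(0,1,12):
    q=p0+f*(t-p0); n=np.hypot(*(P[:,:2]-q[:2]).T)<110
    print(q.round(),n.sum(),P[n,2].max().round() if n.any() else None)
print('xy range',P.min(0),P.max(0)); print('tool shift',R.T@(t-p0))
print('yaw',np.degrees(np.arctan2(R[1,0],R[0,0])), s['time'])
E
```

```text
[ 130. -559.  204.] 409 72.0
[ 159. -509.  204.] 705 86.0
[ 187. -458.  205.] 824 86.0
[ 216. -407.  205.] 924 86.0
[ 245. -356.  205.] 654 7.0
[ 274. -306.  205.] 859 7.0
[ 303. -255.  205.] 1084 8.0
[ 332. -204.  205.] 1314 8.0
[ 360. -153.  205.] 1481 109.0
[ 389. -103.  205.] 1514 109.0
[418. -52. 205.] 1518 109.0
[447.  -1. 205.] 1531 109.0
xy range [  -42.23830335 -1133.98625319  -739.39772965] [1558.91757268 1024.6225567   288.37532645]
tool shift [ 435.11807302 -472.36817924    0.50405138]
yaw 13.051017947628258 0.1
```

The path is clear (highest point 109 mm, against TCP height 205 mm). Moving over, shutting the fingers and turning 0.40 rad.

```bash
python3 -m inch '[[[0.035,-0.038,0,0.13,0],[0.07,-0.076,0,0.26,0],[0.105,-0.114,0,0.40,0],[0.14,-0.152,0,0.40,0],[0.175,-0.19,0,0.40,0],[0.21,-0.228,0,0.40,0],[0.245,-0.266,0,0.40,0],[0.28,-0.304,0,0.40,0]]]' 10
```

```text
time: 0.9
eef_pos: [327.7, -210.3, 205.3]
orientation: [[0.985, -0.172, 0.0], [-0.172, -0.985, -0.0], [0.0, -0.0, -1.0]]
wrist_force: [0.9, -0.5, -0.4]
grip_width: 33.6
```

```bash
python3 -m inch '[[[0.016,-0.046,0,0,0],[0.032,-0.09,0,0,0],[0.048,-0.13,0,0,0],[0.06,-0.17,0.02,0,0],[0.077,-0.216,0.04,0,0],[0.077,-0.216,0.08,0,0],[0.077,-0.216,0.105,0,0],[0.077,-0.216,0.105,0,0]]]'
python3 - <<'E'
from h import *
snap('wrist','w1')
s=env.get_state(); print(s['time'],s['eef_pos'],s['grip_width'],s['wrist_force'])
E
```

```text
time: 1.7
eef_pos: [436.0, -11.1, 96.4]
orientation: [[0.985, -0.17, -0.01], [-0.17, -0.985, 0.002], [-0.01, -0.0, -1.0]]
wrist_force: [-0.3, 0.2, -0.2]
grip_width: 0.5
1.75 [438.15453963 -11.98732492  98.6588551 ] 0.06308229931296168 [-0.39861388 -0.33895213  0.34019579]
```

View pics/w1.png

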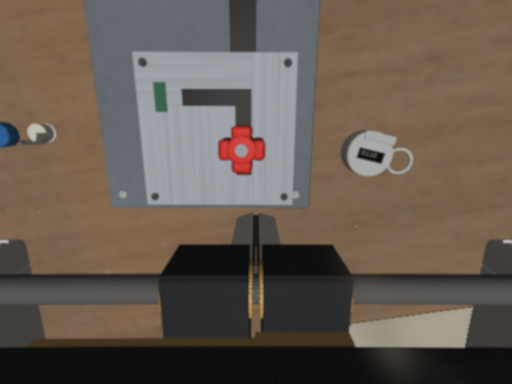

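The wrist view shows the knob at (241,150), gate plate screws at (142,62), (288,62), (155,197) and (284,197), and the tool short of the plate. I'll refine the pose from this closer view.

```bash
python3 - <<'E'
from h import *
c=load('w1'); im=c['image'].astype(int); R,G,B=im[...,0],im[...,1],im[...,2]
print('cam',np.linalg.inv(c['world_to_cam'])[:3,3])
m=(R>130)&(G<70)&(B<70); n,l,s,ce=cv2.connectedComponentsWithStats(m.astype(np.uint8)); i=1+np.argmax(s[1:,4]); print(s[i],ce[i])
print('hub/knob',plane(c,*ce[i],60), plane(c,241.5,151,65))
w=np.array([[.985,-.172],[.172,.985]])
q=[plane(c,*p,28)[:2] for p in [(142,62),(288,62),(155,197),(284,197)]]
for a in q: print('screw',a.round(1))
# plate corners
q=[plane(c,*p,28)[:2] for p in [(135,53),(298,52),(145,206),(295,207)]]
loc=[(95,90),(95,-45),(-35,90),(-35,-45)]
A=np.array(q);L=np.array(loc,float); Lc=L-L.mean(0);Ac=A-A.mean(0)
th=np.arctan2((Lc[:,0]*Ac[:,1]-Lc[:,1]*Ac[:,0]).sum(),(Lc*Ac).sum()); 
Rm=np.array([[np.cos(th),-np.sin(th)],[np.sin(th),np.cos(th)]]); o=A.mean(0)-Rm@L.mean(0)
print('yaw',np.degrees(th),'origin',o,'res',(A-o-L@Rm.T).round(1).tolist())
k=plane(c,*ce[i],62)[:2]; print('knob local',Rm.T@(k-o))
s=env.get_state(); print(s['eef_pos'],'tcp local',Rm.T@(s['eef_pos'][:2]-o))
E
```

```text
cam [505.15482623 -23.0516414  274.88797126]
[ 219  126   45   47 1103] [241.01541251 149.5494107 ]
hub/knob [485.30178946  -8.36438231  60.        ] [484.62938349  -8.86758646  65.        ]
screw [566.4  60.9]
screw [546.1 -57.4]
screw [452.9  80.3]
screw [432.5 -37.5]
yaw -10.08754002748535 origin [464.80751612  -5.9726991 ] res [[-0.3, -1.4], [1.7, 0.4], [-0.1, 3.0], [-1.3, -2.1]]
knob local [20.80223008  1.1326951 ]
[438.15453963 -11.98732492  98.6588551 ] tcp local [-25.18747845 -10.58998627]
```

```bash
python3 -m inch '[[[0,0,0,0,0],[0,0,0,0,0],[0,0,0,0,0]]]'
python3 - <<'E'
from h import *
c=snap('wrist','w2'); im=c['image'].astype(int); R,G,B=im[...,0],im[...,1],im[...,2]
m=(R>130)&(G<70)&(B<70); n,l,s,ce=cv2.connectedComponentsWithStats(m.astype(np.uint8)); i=1+np.argmax(s[1:,4]); print(s[i],ce[i],plane(c,*ce[i],62))
g=(G>R+20)&(G>B+10); g[:, 250:]=0; g[200:]=0; n,l,s,ce=cv2.connectedComponentsWithStats(g.astype(np.uint8)); i=1+np.argmax(s[1:,4]); print('green',s[i],ce[i],plane(c,*ce[i],28))
dk=(im.sum(2)<230)&(im.max(2)-im.min(2)<25)
cv2.imwrite('pics/w2c.png',cv2.resize(c['image'][40:260,90:330,::-1],None,fx=2.5,fy=2.5,interpolation=cv2.INTER_CUBIC))
E
```

```text
time: 2.05
eef_pos: [441.6, -13.4, 102.1]
orientation: [[0.985, -0.172, 0.003], [-0.172, -0.985, -0.001], [0.003, 0.0, -1.0]]
wrist_force: [1.1, 0.6, 0.2]
grip_width: 0.3
[ 218  135   44   44 1023] [239.89247312 156.76246334] [485.60133186  -8.65538705  62.        ]
green [156  92  12  28 281] [161.42704626 105.90035587] [537.71716841  53.38230829  28.        ]
```

View pics/w2c.png

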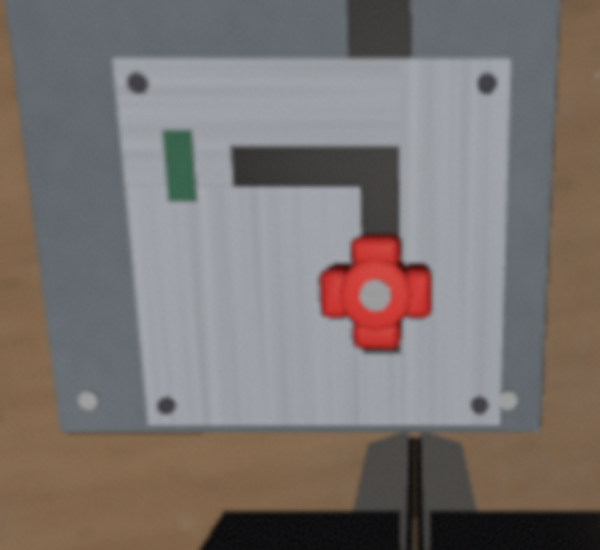

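The crop shows the slot's far edge at v≈146, right edge at u≈399 and left end at u≈233, with the knob hub at (375,294). The fingers are at (413,435), right of the knob and near the plate edge.

```bash
python3 - <<'E'
from h import *
c=load('w2'); th=np.radians(-10.0); Rm=np.array([[np.cos(th),-np.sin(th)],[np.sin(th),np.cos(th)]])
f=lambda u,v,z:Rm.T@plane(c,90+u/2.5,40+v/2.5,z)[:2]
s=env.get_state(); t=Rm.T@np.array(s['eef_pos'])[:2]; print('t',t,s['eef_pos'])
a=f(399,146,28)-[67,-7]; b=f(233,146,28)-[67,52]; d=f(399,186,28)-[53,-7]
print('origin est rel tcp',a-t,b-t,d-t)
for p,l in [((112,58),(95,90)),((511,58),(95,-45)),((148,425),(-35,90)),((499,425),(-35,-45))]: print('plate',f(*p,28)-l-t)
print('knob hub', f(375,295,65)-t)
print('finger tip', f(413,436,s['eef_pos'][2])-t)
E
```

```text
t [436.98250578  63.5369324 ] [441.37683215 -13.30955217 101.85973828]
origin est rel tcp [22.73701816 12.03638154] [22.61049171 10.95533418] [23.28403967 12.08984124]
plate [22.76302363 12.08113379]
plate [23.12538303 11.91891666]
plate [22.72818337 11.64526265]
plate [22.80723971 12.0199361 ]
knob hub [42.11975629 12.02502955]
finger tip [7.98232258 0.08062979]
```

Finger tip offset (8 mm) matches the finger geometry, so the close view is consistent. Relative to the TCP in stage axes, the slot origin is at (22.8, 11.9) and the knob at (42, 12), with 16 mm of gap to the near lobe. Now I'll align sideways, then lower.

```bash
python3 -m inch '[[[0,-0.012,0,0,0],[0,-0.012,0.02,0,0],[0,-0.012,0.04,0,0],[0,-0.012,0.06,0,0],[0,-0.012,0.06,0,0],[0,-0.012,0.06,0,0]]]'
```

```text
time: 2.7
eef_pos: [442.4, -0.5, 40.7]
orientation: [[0.985, -0.171, -0.0], [-0.171, -0.985, 0.0], [-0.0, -0.0, -1.0]]
wrist_force: [0.5, -0.2, 0.4]
grip_width: 1.0
```

```bash
python3 -m inch '[[[0.01,0,0,0,0],[0.016,0,0,0,0],[0.021,0,0,0,0],[0.026,0,0,0,0],[0.031,0,0,0,0],[0.036,0,0,0,0],[0.04,0,0,0,0],[0.04,0,0,0,0]]]'
python3 - <<'E'
from h import *
c=snap('wrist','w3')
E
```

```text
time: 3.5
eef_pos: [482.7, -8.0, 40.5]
orientation: [[0.985, -0.171, 0.001], [-0.171, -0.985, -0.0], [0.001, 0.0, -1.0]]
wrist_force: [0.1, 0.1, 0.5]
grip_width: 0.7
```

View pics/w3.png

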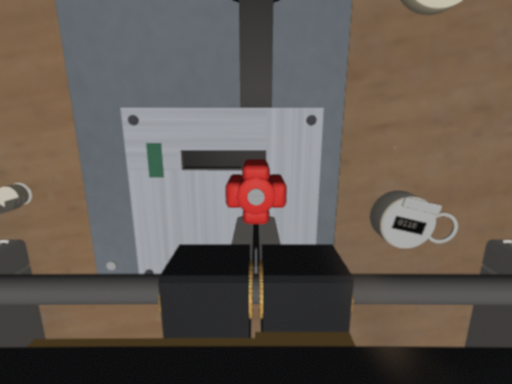

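Knob now at (256,196), fingers centred behind it and the slot's corner just ahead; about 17 mm remain to the corner.

```bash
python3 -m inch '[[[0.004,0,0,0,0],[0.008,0,0,0,0],[0.012,0,0,0,0],[0.015,0,0,0,0],[0.018,0,0,0,0],[0.018,0,0,0,0],[0.018,0,0,0,0]]]'
python3 - <<'E'
from h import *
c=snap('wrist','w4')
print(env.get_state()['wrist_force'])
cv2.imwrite('pics/w4c.png',cv2.resize(c['image'][90:280,90:340,::-1],None,fx=2.5,fy=2.5,interpolation=cv2.INTER_CUBIC))
E
```

```text
time: 4.25
eef_pos: [500.1, -11.0, 40.6]
orientation: [[0.985, -0.171, 0.001], [-0.171, -0.985, -0.0], [0.001, 0.0, -1.0]]
wrist_force: [0.5, 0.0, -0.2]
grip_width: 0.6
[-0.77974295  0.06604886 -1.15986202]
```

View pics/w4c.png

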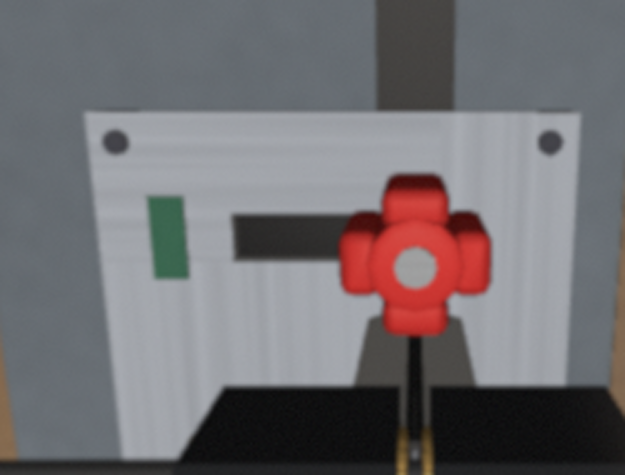

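```bash
python3 - <<'E'
from h import *
c=load('w4'); th=np.radians(-10.0); Rm=np.array([[np.cos(th),-np.sin(th)],[np.sin(th),np.cos(th)]])
f=lambda u,v,z:Rm.T@plane(c,90+u/2.5,90+v/2.5,z)[:2]
t=Rm.T@np.array(env.get_state()['eef_pos'])[:2]
print('origin rel tcp',f(233,214,28)-[67,52]-t,f(233,261,28)-[53,52]-t, f(86,112,28)-[95,90]-t,f(580,112,28)-[95,-45]-t)
print('knob',f(415,267,65)-t)
E
```

```text
origin rel tcp [-34.73700669  -1.05158875] [-34.42208597  -0.23387434] [-34.67176464  -0.89149707] [-34.34421317  -0.24574098]
knob [26.76029493 -0.28113137]
```

The knob is at about 60.5–61 mm along, so it has reached the corner. Next: back off, go round to the right-hand side, and line up with the right lobe.

```bash
python3 -m inch '[[[-0.012,0,0,0,0],[-0.012,0.012,0,0,0],[-0.012,0.03,0,0,0],[-0.012,0.044,0,0,0],[-0.012,0.044,0,0,0],[0.008,0.044,0,0,0],[0.026,0.044,0,0,0],[0.026,0.044,0,0,0]]]'
python3 -m inch '[[[0,0,0,0,0],[0,0,0,0,0]]]'
```

```text
time: 5.1
eef_pos: [519.9, -59.3, 41.1]
orientation: [[0.985, -0.172, 0.003], [-0.172, -0.985, -0.001], [0.003, 0.0, -1.0]]
wrist_force: [0.4, 0.4, -0.0]
grip_width: 0.6
time: 5.3
eef_pos: [516.3, -58.2, 40.0]
orientation: [[0.985, -0.171, -0.002], [-0.171, -0.985, 0.001], [-0.002, -0.0, -1.0]]
wrist_force: [-0.1, -0.1, -0.9]
grip_width: 0.6
```

```bash
python3 -m inch '[[[0.002,-0.01,0,0,0],[0.002,-0.016,0,0,0],[0.002,-0.022,0,0,0],[0.002,-0.028,0,0,0],[0.002,-0.034,0,0,0],[0.002,-0.04,0,0,0],[0.002,-0.045,0,0,0],[0.002,-0.045,0,0,0]]]'
python3 - <<'E'
from h import *
c=snap('wrist','w5'); s=env.get_state(); print(s['eef_pos'],s['wrist_force'])
E
```

```text
time: 6.1
eef_pos: [527.5, -13.6, 40.4]
orientation: [[0.985, -0.171, 0.001], [-0.171, -0.985, 0.001], [0.0, -0.001, -1.0]]
wrist_force: [-0.2, 0.2, 0.9]
grip_width: 0.4
[527.69570399 -13.95032207  40.53436754] [ 1.03041232 -0.34227207  0.43446998]
```

View pics/w5.png

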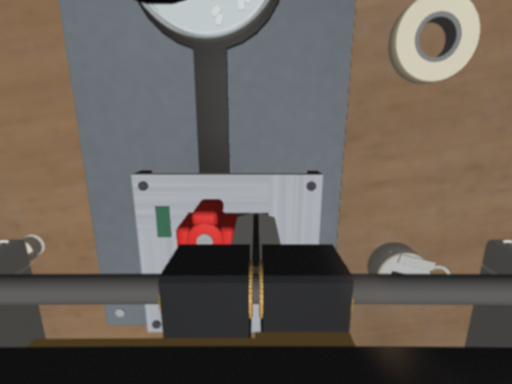

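Knob at (204,240), sliding along the short leg, with the fingers against its right lobe; about 12–13 mm left.

```bash
python3 -m inch '[[[0,-0.004,0,0,0],[0,-0.008,0,0,0],[0,-0.011,0,0,0],[0,-0.013,0,0,0],[0,-0.013,0,0,0],[0,-0.013,0,0,0]]]'
python3 - <<'E'
from h import *
c=snap('wrist','w6'); s=env.get_state(); print(s['eef_pos'],s['wrist_force'])
c['image']; cv2.imwrite('pics/w6c.png',cv2.resize(c['image'][130:300,90:340,::-1],None,fx=3,fy=3,interpolation=cv2.INTER_CUBIC))
E
```

```text
time: 6.75
eef_pos: [529.4, -1.5, 40.5]
orientation: [[0.985, -0.171, -0.0], [-0.171, -0.985, 0.001], [-0.0, -0.001, -1.0]]
wrist_force: [0.6, -0.4, 0.4]
grip_width: 0.3
[529.30660149  -1.48173676  40.43807135] [0.02477623 0.79980019 0.42897349]
```

View pics/w6c.png

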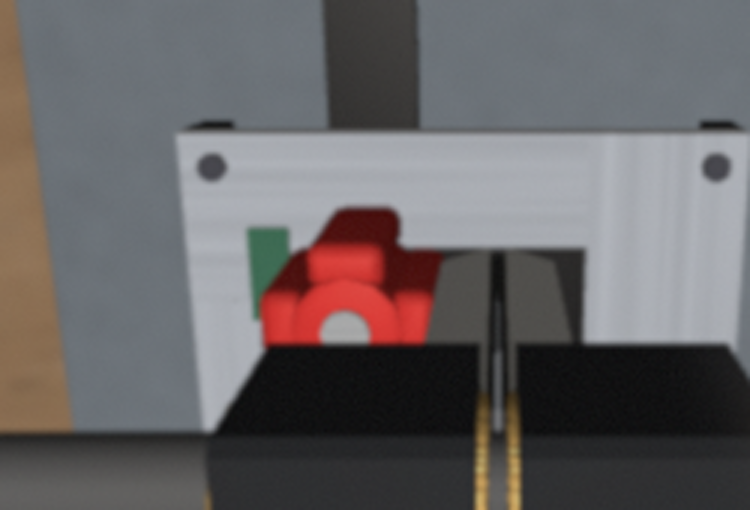

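```bash
python3 - <<'E'
from h import *
c=load('w6'); th=np.radians(-10.0); Rm=np.array([[np.cos(th),-np.sin(th)],[np.sin(th),np.cos(th)]])
f=lambda u,v,z:Rm.T@plane(c,90+u/3,130+v/3,z)[:2]
t=Rm.T@np.array(env.get_state()['eef_pos'])[:2]
print('origin rel tcp',f(585,249,28)-[67,-7]-t,f(178,132,28)-[95,90]-t,f(748,132,28)-[95,-45]-t)
print('knob',f(344,333,65)-t)
E
```

```text
origin rel tcp [-62.16830103 -14.5256141 ] [-61.53354131 -15.35413166] [-61.27423176 -13.94231774]
knob [-0.69580979 30.61920243]
```

Across is about 45 mm. I'll push 2 mm more to seat it against the end of the slot, watching the force, then back off to the right and lift clear.

```bash
python3 -m inch '[[[0,-0.001,0,0,0],[0,-0.002,0,0,0],[0,-0.002,0,0,0]]]'
python3 -m inch '[[[0,0.006,0,0,0],[0,0.014,0,0,0],[0,0.018,0,0,0],[0,0.018,-0.03,0,0],[0,0.018,-0.08,0,0],[-0.03,0.018,-0.12,0,0],[-0.08,0.018,-0.15,0,0],[-0.12,0.03,-0.15,0,0]]]'
python3 -m inch '[[[0,0.04,0,0,0],[0,0.08,0,0,0],[0,0.12,0,0,0],[0,0.16,0,0,0],[0,0.19,0,0,0],[0,0.19,0,0,0],[0,0.19,0,0,0]]]'
python3 - <<'E'
from h import *
c=snap('top','t9'); cv2.imwrite('pics/t9c.png',cv2.resize(c['image'][130:290,180:350,::-1],None,fx=3.6,fy=3.6,interpolation=cv2.INTER_CUBIC))
E
```

```text
time: 7.1
eef_pos: [529.6, 0.1, 40.4]
orientation: [[0.985, -0.171, -0.0], [-0.171, -0.985, -0.0], [-0.0, 0.0, -1.0]]
wrist_force: [-1.6, -1.5, 0.1]
grip_width: 0.6
time: 7.9
eef_pos: [408.6, -9.3, 194.7]
orientation: [[0.985, -0.17, 0.009], [-0.17, -0.985, -0.002], [0.009, 0.0, -1.0]]
wrist_force: [0.5, -0.2, 0.7]
grip_width: 0.5
time: 8.6
eef_pos: [373.5, -196.3, 190.3]
orientation: [[0.985, -0.174, -0.0], [-0.174, -0.985, 0.001], [-0.0, -0.001, -1.0]]
wrist_force: [-0.4, 0.4, -0.3]
grip_width: 0.4
```

View pics/t9c.png

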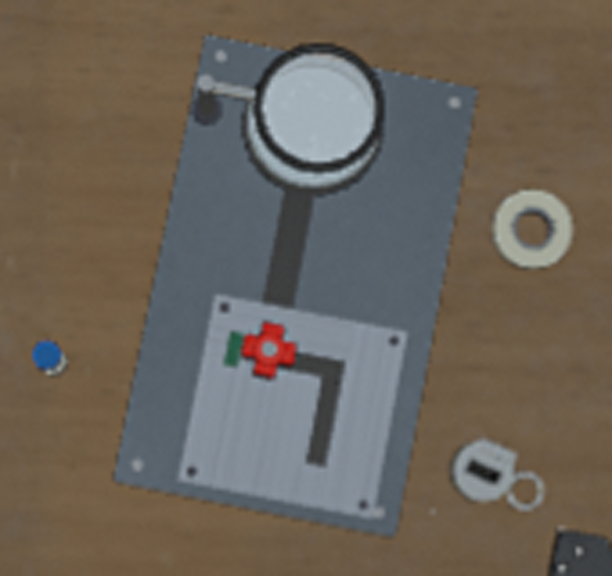

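The knob sits at the slot's end by the green mark, at (269,349) in the crop. The dish is under the lens, allowing for parallax, and the loose items are unmoved. I'll run a quick number check, then hand in.

```bash
python3 - <<'E'
from h import *
th=np.radians(-10.0); Rm=np.array([[np.cos(th),-np.sin(th)],[np.sin(th),np.cos(th)]]); q=[]
for n in('t0','t9'):
    c=load(n); im=c['image'].astype(int); R,G,B=im[...,0],im[...,1],im[...,2]
    m=(R>150)&(G<80)&(B<80); m[:, :205]=0; m[:,320:]=0; m[:150]=0; m[290:]=0
    v,u=np.argwhere(m).mean(0); q.append(Rm.T@plane(c,u,v,65)[:2])
d=q[1]-q[0]; print('knob moved along, across',d)
c0,c9=load('t0')['image'].astype(int),load('t9')['image'].astype(int); D=np.abs(c0-c9).sum(2)
for n,(r,k) in dict(vial=(slice(218,240),slice(184,204)),tally=(slice(248,274),slice(303,333)),tape=(slice(180,206),slice(314,342))).items(): print(n,D[r,k].mean(),D[r,k].max())
s=env.get_state(); print(s['time'],s['wrist_force'],s['dq'])
E
```

```text
knob moved along, across [42.12049155 46.27701577]
vial 4.6909090909090905 42
tally 4.670512820512821 11
tape 5.141483516483516 13
8.65 [ 0.46305881 -0.54922677  0.28195942] [ 0.02408304 -0.00516438  0.00525996 -0.00215901 -0.00138719 -0.00240803]
```

```bash
python3 -c "
from bench import env
print(env.finish_job())"
```

```text
the job is handed in; nothing more can be done
None
```

The knob is at the locked end by the green mark, and the dish looks to be under the magnifier. I handed the job in at about 8.7 s on the robot's clock. With the fingers shut, I pushed the near lobe along the long leg to the corner. I then went round and pushed the right lobe along the short leg to its end, backed off and moved clear.

**Last checks**
- **Knob travel:** the top views before and after show it moved about 42 mm along and 46 mm across. From its start of about 19 mm along, that puts it near 61 mm along and 46 mm across, against a nominal 60 and 45 and stops at about 62 and 47.
- **Dish:** I judged its place under the lens by eye, allowing for parallax, and did not measure it.
- **Forces:** readings between moves and at the end of each were never above about 2 N, and near zero once clear.
- **Loose items:** the vial, tally counter and tape roll look unmoved in the before and after pictures. The vial crop had a brightest pixel difference of 42 (tally 11, tape 13), though its average was no higher than theirs; I took that as noise and did not look further.

**Disagreement:** the top camera and the first wrist picture, taken while the arm was still settling, put the stage origin up to 7 mm apart along the stage. I steered by the settled wrist picture, where the finger tip appeared where expected.

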